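# Index the board stand to its next hole

## Task

The turntable that carries the circuit board is loose in its long slot. Pull its sprung pin up by the knob, swing the turntable anticlockwise (seen from above) out of the slot, and let the pin drop fully home into the first round hole it comes to, so that the board is locked there; never crank hard against the pin, and leave the other things on the bench alone.

Things in the scene. Friction and masses are not known exactly. Their poses are not given: they have to be found in the camera images.
- stand: fixed base of the stand: a heavy dark steel disc, 270 mm across, 20 mm thick, bolted to the bench. Origin: centre of its underside, on the turntable's upright axis; z up; its -x axis points to where the knob stands when joint turn reads 0.
- rim (a point): point on the base's -x axis, 100 mm from the turntable's axis, 32 mm above the bench: level with the top of the aluminium index ring (radii 86 to 114 mm, 12 mm thick) on the base's rim. The ring is clamped on by hand and not measured: the middle of its long arc slot may lie up to 8 degrees (0.14 rad) either way of this point. The slot's ends lie 18 degrees either side of its middle.
- hole_about (a point): where the wanted hole lies on average: 100 mm from the axis, 44 degrees (0.768 rad) anticlockwise of point rim, on the ring's top. The true hole lies 44 degrees from the slot's middle, so up to 8 degrees (14 mm) either way of this point: turn = 0.63 to 0.91. Round, 10.5 mm in diameter. The ring is solid between slot and hole. Another hole follows 26 degrees farther on; the same two lie clockwise of the slot.
- turn (a joint): angle (rad) of the turntable about the upright axis through the base's origin, anticlockwise seen from above positive; 0 when the knob lies on the base's -x axis. Stops at -1.45 and 1.45. It stays where it is left: turning it takes about 1 N at the knob, up to about 2.5 N with the pin rubbing on the ring.
- barrel (a point): top centre of the pin's barrel (22 mm diameter, 60 mm above the bench), 100 mm from the axis on the turntable's 30 mm wide lug (lug top 46 mm above the bench, reaching to radius 116 mm). The turntable is an aluminium disc 152 mm across; the circuit board on it and its parts stay below 63 mm above the bench.
- plunger (a joint): how far the pin is pulled up (m): 0 fully home (in a hole or the slot), stop at 0.020. Its spring pushes down with 4.5 N at 0 and 8 N at 0.020. Home, it reaches 10 mm into the ring: pulled beyond 0.010 it is clear; let go on the solid ring it rests at about 0.010, slides easily if the turntable is pushed, snaps down by itself over a hole, and then stops the turntable hard.
- knob (a point): centre of the black ribbed knob on top of the pin: an upright cylinder 24 mm in diameter, 32 mm tall (16 mm above and below this point), 100 mm from the turntable's axis. With the pin home its centre is 82 mm above the bench; it rises with the pin. It turns with the turntable, not by itself.
- index_pin: the steel index pin, 8 mm in diameter with a flat, slightly rounded end, fixed to the knob. Its origin lies on the pin's axis, at bench height when the pin is home. It bends if driven against the ring with 30 N or more.
- screwdriver: bystander: a screwdriver lying on the bench beyond the stand
- solder_spool: bystander: a grey spool of solder, 52 mm across, 30 mm tall, beyond the stand
- mouse: bystander: a black computer mouse
- flask: bystander: a drinking flask, 210 mm tall
- mug: bystander: a white mug, 90 mm tall
- multimeter: bystander: a grey multimeter, 170 x 84 x 40 mm, lying
- parts_box: bystander: a small cardboard box, 110 x 80 x 55 mm

How it is judged (in metres and radians):
On the way, in this order (a step that is already met when the one before it is completed fails the run):
1. the pin is pulled clear of the ring (value of joint plunger above 0.0105 m), for 0.1 s.
2. the turntable is swung out of the slot with the pin up (value of joint turn above 0.45 rad and value of joint plunger above 0.008 m), for 0.05 s.
At the end, for the whole second after the job is handed in: The pin is fully home (joint plunger below 2 mm) in the first round hole anticlockwise of the slot (joint turn between 0.59 and 0.95 rad, where no other hole can lie) and the turntable is at rest (value of joint plunger below 0.002 m and value of joint turn between 0.59 and 0.95 rad and velocity of joint turn between -0.03 and 0.03 rad/s); the robot touches nothing.
It fails at once if the pin is driven against the ring with more than 30 N (contact force between index_pin and anything else above 30 N).
It fails at once if a bystander is moved by more than 30 mm (distance of any of screwdriver, solder_spool, mouse, flask, mug, multimeter, parts_box from where it was at the start of the episode above 0.03 m).
It also fails if it takes over 45 s, if anything falls off the work surface, if the arm or the gripper's body presses on something with over 40 N, if the wrist force passes 120 N, or if a joint passes its speed limit or range.

## Robot

A 6-joint arm with a two-finger parallel gripper is mounted at the origin on the work surface. World frame = base frame: x ahead of the robot, y to its left, z up, the work surface at z = 0. Lengths are in mm, angles in rad, forces in N, time in s.
With the tool pointing down it reaches from about 275 to 1000 mm from the base axis. Payload 8.4 kg.
Tool frame: the origin (TCP) lies at the very end of the fingers, on their centre line; the grasp point (between the pads) lies behind it (r.grip_point_offset is the x of the grasp point in the tool frame, in mm); x points along the fingers, z is the direction in which the jaws open and shut, and the axes are right-handed (so a half turn about x gives the same grasp; the last joint's range is limited). The gripper opens to 85 mm and grips with 20 to 120 N. Pads are 22 mm wide; open, the fingers measure 114 mm over their backs; the gripper's body (76 mm by 85 mm) begins 54 mm behind the grasp point. The pads swing forward as they close: fully open they stand 13 mm farther back than shut.
Start: joints at [-1.114, 0.353, 1.633, -0, 1.155, -0.002], TCP at [276.794, -560.368, 208.981] pointing down, gripper open.
Joint ranges: [-2.63, 2.63], [-0.92, 2.1], [0.06, 2.66], [-1.3, 4.44], [0, 2.69], [-3.02, 3.02]. Speed limits (rad/s): [2.22, 2.22, 2.79, 3.14, 3.14, 3.14].

## Interface

Orientations are given as [roll, pitch, yaw] about the fixed x, y, z axes, in that order (R = Rz(yaw) Ry(pitch) Rx(roll)).
In Python, from rig import r, vision, order gives the robot as it stands. The module is installed in compiled form; this text tells all that it offers.
- The arm moves only by the tool step_arm, never from a script. Its argument "rows" is a list of rows, each a list of 7 numbers: the shift along the world's x, y, z in mm, then the turn, a rotation vector about the world's x, y, z in rad, then the finger opening in mm, from 0 to 85.4. A call has exactly 8 rows; each row is the pose to reach, as a shift and turn from the pose measured when the call began; what a row does not reach only later rows make up. A row lasts 1/8 s, in which the tool goes at most 62.5 mm and 10.7 degrees, less where a joint would pass 70% of its speed; a pose out of reach is approached as far as the arm can. A call with a gripper value outside its range is refused whole. The fingers move at their own pace and stop on an object; "force" is the grip in N (left out, the last holds). Time passes only in rows, so rows that repeat a pose let the fingers close, or fill a call up. It gives the time, the measured TCP pose, the force and the opening at its end, in the units of the state.
- r.sense(): the state, without advancing time (a new reading comes with each control period).
- vision.grab_frame(name): name is "side" or "top" or "wrist"; returns (picture, depth): 400x640x3 uint8, red, green, blue; 400x640 float32, mm along the optical axis (not along the pixel's ray), 0 where there is no reading.
- vision.camera_info(name): a dict with "K" (3x3 intrinsics, pixels), "distortion" ([k1, k2, p1, p2, k3] as OpenCV has them; the pictures are not rectified), "origin" and "attitude" of the camera in the world; the wrist camera has in their place "tool_from_camera" (4x4, takes a point from camera to tool coordinates, whose origin is the TCP and whose axes are the tool frame's). Camera axes: x right, y down, z forward; pixel columns grow to the right and rows downward; lengths in mm; the calibration is good to about 2 mm. A picture is of the moment at which its call begins: read the wrist's pose just before it. camera_info takes no time and is no camera call.
- order.sign_off(): hands the job in, once; it reports no verdict.
The state is a dict: "clock": time; "qpos": joint angles; "qvel": joint speeds; "joint_efforts": joint torques, N m; "eef_pos": TCP position; "tcp_rot": TCP orientation; "contact_force": force on the tool from outside, world axes, zero at the start; "wrist_torque": the same for the moment, N m; "opening": opening from 0.0 (shut) to 1.0 (fully open).
Only numpy, scipy, OpenCV 4.12 (cv2) and the standard library are available. Lean on these libraries where they do the work, as an engineer would, in place of code of your own. Each camera call takes 0.05 s, during which the arm holds its last target.

## Working session

There is one attempt and no reset: what is moved stays moved. The work goes in short steps, Python scripts to look and compute and a tool call to move; the robot and the scene stay as the last step left them, time stands still between calls to the robot, and variables do not carry over. Pictures are saved under pics/ and viewed, and the job is handed in when it is done.

Besides the shell and the picture viewer there is one more tool, called after "Call:" as name(argument=value, ...), one argument or row to a line, values as JSON. step_arm: Moves the arm, as the interface text tells. Its arguments: {"type":"object","properties":{"rows":{"type":"array"},"force":{"type":"number"}},"required":["rows"]}

```bash
mkdir -p pics
python3 - <<'E'
from rig import r,vision,order
import cv2,numpy as np
s=r.sense();print(s, r.grip_point_offset)
for n in("top","side","wrist"):
    p,d=vision.grab_frame(n);cv2.imwrite(f"pics/{n}0.png",p[:,:,::-1]);np.save(f"{n}0.npy",d)
    print(n,vision.camera_info(n))
E
```

```text
{'clock': 0.0, 'qpos': array([-1.11438830e+00,  3.53618133e-01,  1.63414938e+00,  1.85508412e-05,
        1.15521966e+00, -2.36988273e-03]), 'qvel': array([-0.00019467,  0.00128186, -0.00062932, -0.0012113 , -0.00057265,
       -0.00080988]), 'joint_efforts': array([ 3.77557066e-03, -6.05237603e+01, -3.42058504e+01,  3.80653109e-04,
        9.47600172e-03, -5.51720632e-06]), 'eef_pos': array([ 276.5756765 , -559.89255277,  208.27393658]), 'tcp_rot': array([3.12706047, 1.5694017 , 2.01503456]), 'contact_force': array([-0.00158843, -0.5158979 , -0.50992346]), 'wrist_torque': array([ 0.02768204,  0.01343374, -0.02827539]), 'opening': 0.998071891736847} -18.700000000000003
top {'K': array([[422.5227293 ,   0.        , 317.78796613],
       [  0.        , 422.5227293 , 196.54766399],
       [  0.        ,   0.        ,   1.        ]]), 'distortion': array([0.00588783, 0.        , 0.        , 0.        , 0.        ]), 'origin': array([ 400.87124981,  -44.00223299, 1223.14806524]), 'attitude': array([-3.02807705, -0.0153331 , -1.55857117])}
side {'K': array([[517.28141495,   0.        , 319
[... 242 characters left out ...]
3781,  1056.05704272]), 'attitude': array([-2.20155324, -0.00414772, -0.5191792 ])}
wrist {'K': array([[307.52370572,   0.        , 318.69747546],
       [  0.        , 307.52370572, 193.00590795],
       [  0.        ,   0.        ,   1.        ]]), 'distortion': array([-0.03152668,  0.        ,  0.        ,  0.        ,  0.        ]), 'tool_from_camera': array([[ 1.80546302e-04, -3.00434483e-01,  9.53802437e-01,
        -1.63604058e+02],
       [ 7.35956139e-04, -9.53802154e-01, -3.00434534e-01,
         7.74660298e+01],
       [ 9.99999713e-01,  7.56199102e-04,  4.89011510e-05,
        -2.81137971e-02],
       [ 0.00000000e+00,  0.00000000e+00,  0.00000000e+00,
         1.00000000e+00]])}
```

View pics/top0.png

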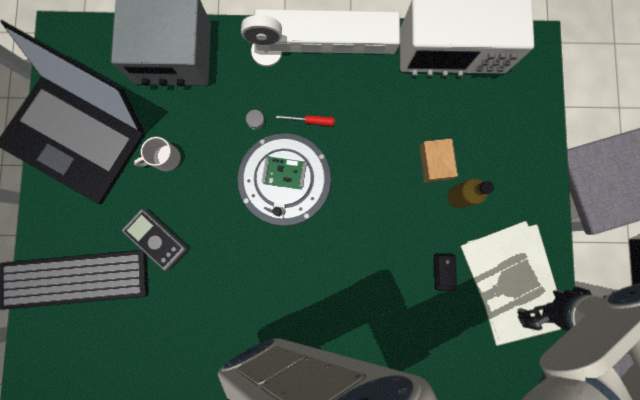

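View pics/side0.png

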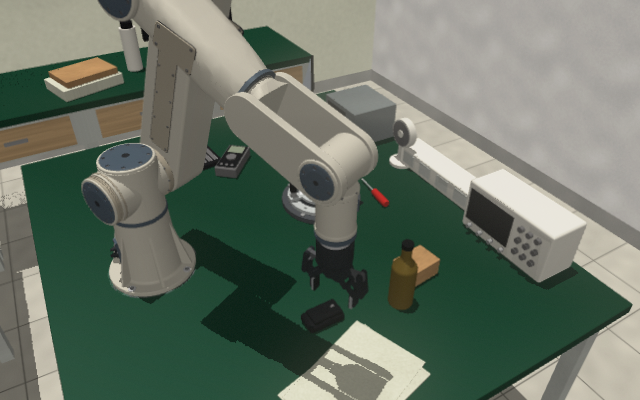

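View pics/wrist0.png

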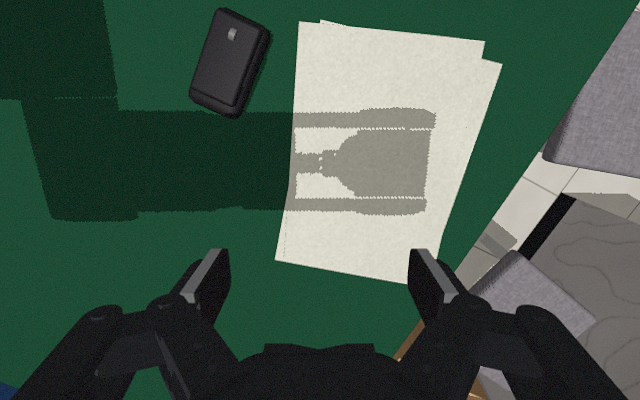

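The top view shows the stand at about (284,179), with the knob near (278,211). Nothing crowds them. I'll zoom in and compute positions.

```bash
cat > h.py <<'E'
import numpy as np,cv2
from scipy.spatial.transform import Rotation as R
from rig import r,vision,order
def cam(n,s=None):
    c=vision.camera_info(n);K=c["K"];D=np.array(c["distortion"])
    if n=="wrist":
        T=np.array(c["tool_from_camera"]);Rt=R.from_euler('xyz',s["tcp_rot"]).as_matrix()
        return K,D,Rt@T[:3,:3],Rt@T[:3,3]+s["eef_pos"]
    return K,D,R.from_euler('xyz',c["attitude"]).as_matrix(),np.array(c["origin"])
def ray(C,uv,z):
    K,D,A,o=C;p=cv2.undistortPoints(np.array(uv,float).reshape(-1,1,2),K,D).reshape(-1,2)
    v=np.c_[p,np.ones(len(p))]@A.T
    return o+v*((z-o[2])/v[:,2])[:,None]
def cloud(C,d):
    K,D,A,o=C;h,w=d.shape
    u,v=np.meshgrid(np.arange(w),np.arange(h))
    p=cv2.undistortPoints(np.stack([u,v],-1).reshape(-1,1,2).astype(float),K,D).reshape(-1,2)
    P=(np.c_[p,np.ones(len(p))]*d.reshape(-1,1))@A.T+o
    return P.reshape(h,w,3)
def proj(C,P):
    K,D,A,o=C;return cv2.projectPoints(((np.array(P,float).reshape(-1,3)-o)@A),np.zeros(3),np.zeros(3),K,D)[0].reshape(-1,2)
E
python3 - <<'E'
from h import *
p=cv2.imread("pics/top0.png");c=p[125:235,225:345]
cv2.imwrite("pics/top0c.png",cv2.resize(c,None,fx=6,fy=5.4,interpolation=cv2.INTER_CUBIC)[:600])
d=np.load("top0.npy");C=cam("top");P=cloud(C,d)
print(ray(C,[[284,179],[278,211]],32))
z=P[...,2]
print("bench z",np.median(z[240:255,225:260]))
# base disc: fit circle z~20 ..
sub=np.s_[125:235,225:345]
Q=P[sub].reshape(-1,3)
k=Q[Q[:,2]>85]; print("knob top",len(k),k.mean(0),k[:,2].max())
b=Q[(Q[:,2]>14)]
# angle extremes of the disc
h=cv2.minEnclosingCircle(b[:,:2].astype(np.float32));print(h)
E
```

```text
[[585.84147112  36.22415912  32.        ]
 [494.27650801  51.19420755  32.        ]]
bench z 0.8511525011970207
knob top 120 [449.53558064   8.15986217 604.622446  ] 1223.1480652442901
((589.5866088867188, 14.862264633178711), 197.68296813964844)
```

View pics/top0c.png

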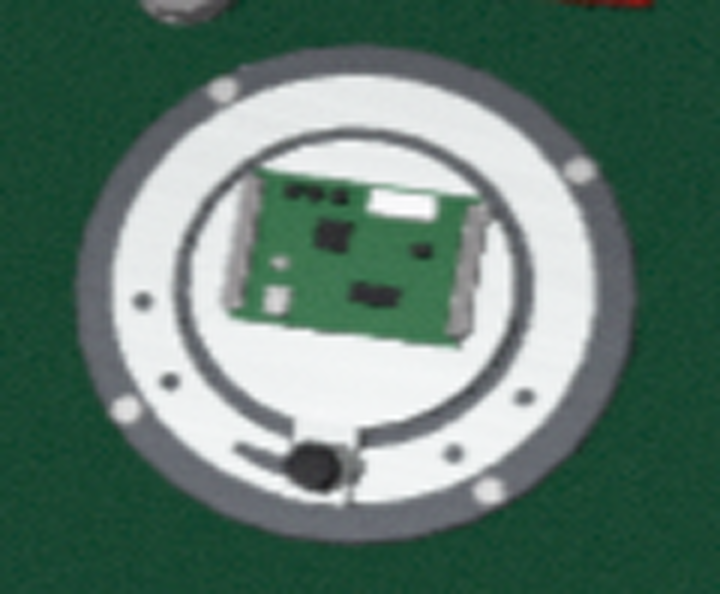

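Run:
```python
from h import *
from scipy.optimize import least_squares
p=cv2.imread("pics/top0.png").astype(int);C=cam("top")
m=(p.min(2)>150).astype(np.uint8);m[:125]=0;m[240:]=0;m[:,:225]=0;m[:,345:]=0
cs,_=cv2.findContours(m,cv2.RETR_EXTERNAL,cv2.CHAIN_APPROX_NONE)
c=max(cs,key=cv2.contourArea)[:,0,:]
Q=ray(C,c,32)[:,:2]
f=least_squares(lambda t:np.hypot(*(Q-t[:2]).T)-t[2],[586,36,114],loss='soft_l1');print("ring",f.x)
g=f.x[:2]
px=lambda x,y:[225+(x+.5)/6-.5,125+(y+.5)/5.4-.5]
names=["h1ccw","h2ccw","h1cw","h2cw","slotend"]
U=[px(454,454),px(525,397),px(170,381),px(142,300),px(238,448)]
H=ray(C,U,32)[:,:2]
for n,h in zip(names,H):
    v=h-g;print(n,h,np.hypot(*v),"turn-world ang",np.degrees(np.arctan2(v[1],v[0])))
K=ray(C,[px(315,466)],98)[0];v=K[:2]-g;print("knob",K,np.hypot(*v),np.degrees(np.arctan2(v[1],v[0])))
d=np.load("top0.npy");P=cloud(C,d)[195:222,265:292].reshape(-1,3)
k=P[(P[:,2]>84)&(P[:,2]<105)];print(len(k),k.mean(0),k.min(0),k.max(0))
```

```text
ring [589.49352415  37.68379278 113.84654313]
h1ccw [501.72998872 -11.4530327 ] 100.58263154581259 turn-world ang -150.7565187241378
h2ccw [532.20973108 -44.48221677] 100.16329703623249 turn-world ang -124.88310644300823
h1cw [538.31937991 123.1424408 ] 99.60910379666225 turn-world ang 120.91391777229578
h2cw [581.05160145 137.64103169] 100.31308822916208 turn-world ang 94.82747868475884
slotend [503.50533155  90.18154271] 100.7471240941742 turn-world ang 148.59498413168762
knob [489.36524755  48.36645739  98.        ] 100.69652971314676 173.91016199360683
65 [489.32400871  50.92199271  98.44796323] [478.31609526  40.28040223  87.4644765 ] [499.8509681   61.95086776 102.97697883]
```

Run:
```python
from h import *
s=r.sense();A=R.from_euler('xyz',s["tcp_rot"]).as_matrix();print(A.round(3))
print("jaw yaw deg",np.degrees(np.arctan2(A[1,2],A[0,2])), "cam dir(tool y)",np.degrees(np.arctan2(A[1,1],A[0,1])))
print(ray(cam("top"),[[465,193]],60),ray(cam("top"),[[487,187]],210))
```

```text
[[-0.     0.897  0.443]
 [ 0.001  0.443 -0.897]
 [-1.     0.    -0.001]]
jaw yaw deg -63.71297462017241 cam dir(tool y) 26.287023804608232
[[ 549.38275927 -470.33645107   60.        ]] [[ 545.69821041 -469.48551259  210.        ]]
```

Call:
step_arm(
  rows=[
    [18,51,0,0,0,-0.04,85],
    [36,102,0,0,0,-0.08,85],
    [54,153,0,0,0,-0.12,85],
    [72,204,0,0,0,-0.16,85],
    [90,255,0,0,0,-0.2,85],
    [108,306,0,0,0,-0.24,85],
    [126,357,0,0,0,-0.28,85],
    [144,408,0,0,0,-0.32,85],
  ],
)

```text
clock: 1.15
eef_pos: [420.9, -150.4, 208.5]
tcp_rot: [2.796, 1.57, 1.362]
contact_force: [0.2, -0.4, -0.3]
opening: 0.997
```

Call:
step_arm(
  rows=[
    [14,40,0,0,0,-0.05,60],
    [28,80,0,0,0,-0.1,60],
    [42,120,0,0,0,-0.15,60],
    [56,160,0,0,0,-0.2,60],
    [68,190,-10,0,0,-0.25,60],
    [68,200,-25,0,0,-0.265,60],
    [68,200,-30,0,0,-0.265,60],
    [68,200,-30,0,0,-0.265,60],
  ],
)

```text
clock: 2.15
eef_pos: [488.1, 48.7, 177.9]
tcp_rot: [-1.847, 1.57, 2.738]
contact_force: [0.0, 0.6, 0.3]
opening: 0.707
```

Run:
```python
from h import *
s=r.sense();p,d=vision.grab_frame("wrist");cv2.imwrite("pics/w1.png",p[:,:,::-1]);np.save("w1.npy",d)
import pickle;pickle.dump(s,open("w1.pkl","wb"))
print(s["eef_pos"],s["qpos"],s["opening"])
A=R.from_euler('xyz',s["tcp_rot"]).as_matrix();print("jaw",np.degrees(np.arctan2(A[1,2],A[0,2])))
P=cloud(cam("wrist",s),d);Q=P.reshape(-1,3);e=s["eef_pos"]
k=Q[(Q[:,2]>94)&(Q[:,2]<102)&(np.hypot(Q[:,0]-489,Q[:,1]-50)<25)]
print(len(k),k.mean(0),k.min(0),k.max(0))
```

```text
[488.09428389  48.72865566 177.94646275] [9.60366235e-02 1.79579395e-01 1.94578251e+00 6.48038113e-04
 1.01723967e+00 1.79419434e+00] 0.7065188343051854
jaw -97.31681569831622
599 [493.01267281  51.62777614  96.61609833] [481.303839    39.96141112  94.11791883] [504.52783435  63.37399647  98.42039877]
```

View pics/w1.png

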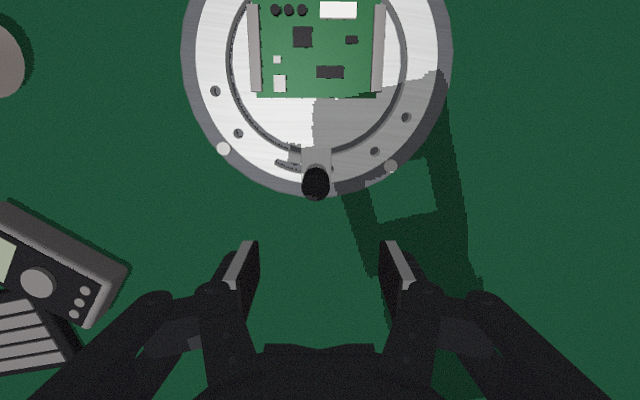

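```bash
cat > ring.py <<'E'
from h import *
from scipy.optimize import least_squares
def fit(p,C,U,d=None):
    g=cv2.cvtColor(p,cv2.COLOR_RGB2GRAY).astype(float)
    H=[]
    for u,v in U:
        w=g[v-5:v+6,u-5:u+6];b=np.percentile(w,70);m=np.clip(b*0.8-w,0,None);yy,xx=np.mgrid[v-5:v+6,u-5:u+6]
        m[(xx-u)**2+(yy-v)**2>20]=0
        H.append([(m*xx).sum()/m.sum(),(m*yy).sum()/m.sum()])
    Q=ray(C,H,31.0)[:,:2]
    off=np.radians([-70,-44,44,70])
    f=least_squares(lambda t:np.r_[Q[:,0]-t[0]-100*np.cos(t[2]+off),Q[:,1]-t[1]-100*np.sin(t[2]+off)],[589,37,2.88])
    return f.x,f.fun,np.array(H)
E
python3 - <<'E'
from ring import *
import pickle
s=pickle.load(open("w1.pkl","rb"));p=cv2.imread("pics/w1.png")[:,:,::-1].copy();C=cam("wrist",s)
x,res,H=fit(p,C,[(215,91),(238,133),(375,152),(406,117)])
print(x[:2],np.degrees(x[2]),"res",res.round(2),H.round(1))
P=cloud(C,np.load("w1.npy")).reshape(-1,3)
k=P[(P[:,2]>94)&(P[:,2]<102)&(np.hypot(P[:,0]-491,P[:,1]-50)<25)]
(cx,cy),rad=cv2.minEnclosingCircle(k[:,:2].astype(np.float32));print("knob",cx,cy,rad)
v=np.array([cx,cy])-x[:2];print(np.hypot(*v),np.degrees(np.arctan2(v[1],v[0])))
h=x[2]+np.radians(44);print("hole ang",np.degrees(h),x[:2]+100*np.array([np.cos(h),np.sin(h)]))
E
```

```text
[592.21080577  39.47176159] 165.42107369096504 res [-0.32  0.21  0.18 -0.08 -0.22 -0.59  0.1   0.71] [[214.2  91.4]
 [237.7 133.1]
 [373.9 150.7]
 [404.5 116.5]]
knob 492.74591064453125 51.647525787353516 11.885361671447754
100.20735799560144 173.02099179209083
hole ang 209.42107369096507 [505.10748625  -9.65065416]
```

Call:
step_arm(
  rows=[
    [4,2.8,-25,0,0,0,60],
    [4,2.8,-50,0,0,0,60],
    [4,2.8,-75,0,0,0,60],
    [4,2.8,-95,0,0,0,60],
    [4,2.8,-104,0,0,0,60],
    [4,2.8,-108,0,0,0,60],
    [4,2.8,-108,0,0,0,60],
    [4,2.8,-108,0,0,0,60],
  ],
)

```text
clock: 3.2
eef_pos: [493.1, 51.5, 71.1]
tcp_rot: [2.279, 1.57, 0.58]
contact_force: [-0.5, 0.1, 0.3]
opening: 0.699
```

Run:
```python
from h import *
s=r.sense();p,d=vision.grab_frame("wrist");cv2.imwrite("pics/w2.png",p[:,:,::-1])
print(s["eef_pos"],s["contact_force"])
```

```text
[493.05221034  51.50445867  71.10991362] [-0.47882047  0.13963542  0.33207953]
```

View pics/w2.png

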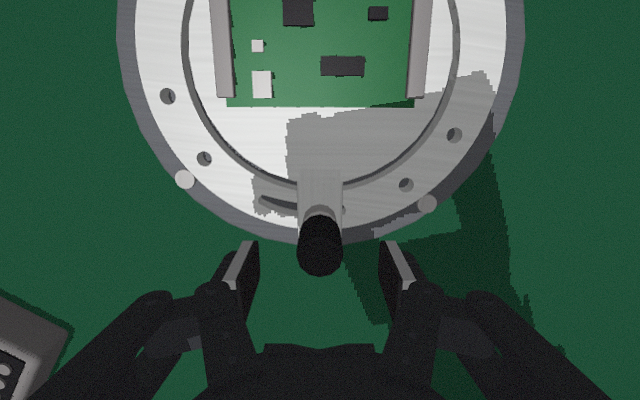

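Run:
```python
from ring import *
s=r.sense();p=cv2.imread("pics/w2.png")[:,:,::-1].copy();C=cam("wrist",s)
x,res,H=fit(p,C,[(167,96),(204,158),(406,185),(454,135)])
print(x[:2],np.degrees(x[2]),"res",res.round(2),H.round(1))
for k in ([492.7,51.6],[493,51.5]):
    v=np.array(k)-x[:2];print(np.hypot(*v),np.degrees(np.arctan2(v[1],v[0])))
```

```text
[592.57700269  38.46069876] 165.0463341146028 res [-0.98  0.31  0.56  0.12 -1.63 -0.83  0.8   1.66] [[169.4  95.7]
 [204.4 156.7]
 [404.5 183.2]
 [451.6 134.1]]
100.73756451076459 172.50550116493193
100.42710212735713 172.5397418110299
```

Call:
step_arm(
  rows=[
    [0,0,0,0,0,0,40],
    [0,0,0,0,0,0,25],
    [0,0,0,0,0,0,15],
    [0,0,0,0,0,0,15],
    [0,0,0,0,0,0,15],
    [0,0,0,0,0,0,15],
    [0,0,0,0,0,0,15],
    [0,0,0,0,0,0,15],
  ],
  force=50,
)

```text
clock: 4.25
eef_pos: [493.2, 51.6, 71.6]
tcp_rot: [2.199, 1.569, 0.5]
contact_force: [-1.1, -0.6, 7.1]
opening: 0.241
```

Run:
```python
from h import *
s=r.sense();p,d=vision.grab_frame("wrist");cv2.imwrite("pics/w3.png",p[:,:,::-1])
P=cloud(cam("wrist",s),d)
for u,v in [(320,240),(320,250),(320,265),(260,280),(380,280),(300,250),(340,250)]: print(u,v,P[v,u].round(1))
p,d=vision.grab_frame("side");c=p[130:260,250:400];cv2.imwrite("pics/s3.png",cv2.resize(c,None,fx=4,fy=4,interpolation=cv2.INTER_CUBIC)[:,:,::-1])
print(s["contact_force"],s["wrist_torque"])
```

```text
320 240 [502.   50.1  96.1]
320 250 [496.7  50.8  96.5]
320 265 [488.2  51.9  96.4]
260 280 [508.3  71.9 136.6]
380 280 [502.8  27.8 136.8]
300 250 [497.7  60.9  95.9]
340 250 [500.3  40.9 105.6]
[-1.05211392 -0.61101509  7.11322744] [-0.0117805   0.28704288  0.03199112]
```

View pics/w3.png

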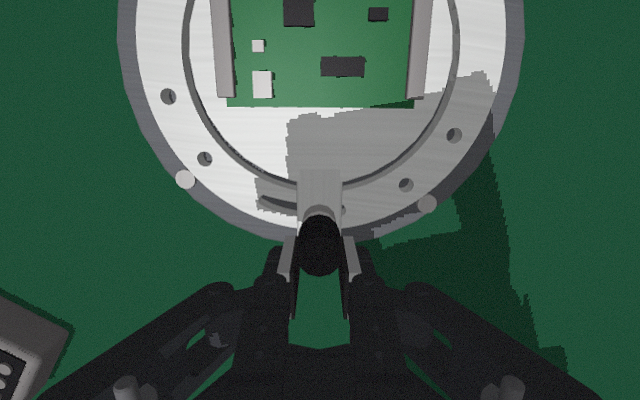

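View pics/s3.png

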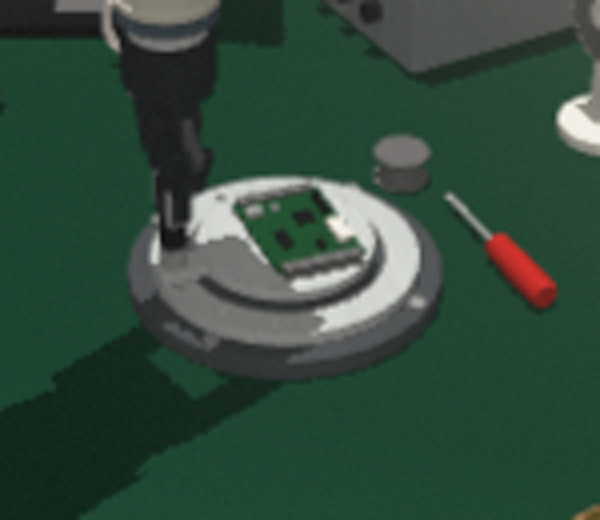

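Call:
step_arm(
  rows=[
    [0,0,3,0,0,0,15],
    [0,0,6,0,0,0,15],
    [0,0,9,0,0,0,15],
    [0,0,12,0,0,0,15],
    [0,0,15,0,0,0,15],
    [0,0,15,0,0,0,15],
    [0,0,15,0,0,0,15],
    [0,0,15,0,0,0,15],
  ],
)

```text
clock: 5.35
eef_pos: [493.1, 51.6, 86.4]
tcp_rot: [2.265, 1.569, 0.566]
contact_force: [1.3, 0.2, -8.1]
opening: 0.236
```

Run:
```python
from h import *
s=r.sense();p,d=vision.grab_frame("wrist");cv2.imwrite("pics/w4.png",p[:,:,::-1])
P=cloud(cam("wrist",s),d)
for u,v in [(320,240),(320,250),(320,265)]: print(u,v,P[v,u].round(1))
print(s["eef_pos"],s["contact_force"])
```

```text
320 240 [502.4  50.1 112.1]
320 250 [496.1  50.9 110.4]
320 265 [569.6  41.9 250.1]
[493.0655558   51.59600797  86.42578659] [ 1.33150683  0.19655226 -8.08380143]
```

```bash
python3 -c "
from math import *
v=(-99.2,12.6)
for t in [.072*i for i in range(1,9)]:
  print(round(v[0]*cos(t)-v[1]*sin(t)-v[0],1),round(v[0]*sin(t)+v[1]*cos(t)-v[1],1),round(t,3))"
```

```text
-0.6 -7.2 0.072
-0.8 -14.4 0.144
-0.4 -21.6 0.216
0.5 -28.7 0.288
1.9 -35.8 0.36
3.8 -42.7 0.432
6.2 -49.5 0.504
9.1 -56.1 0.576
```

Call:
step_arm(
  rows=[
    [-0.6,-7.2,0,0,0,0.072,15],
    [-0.8,-14.4,0,0,0,0.144,15],
    [-0.4,-21.6,0,0,0,0.216,15],
    [0.5,-28.7,0,0,0,0.288,15],
    [1.9,-35.8,0,0,0,0.36,15],
    [3.8,-42.7,0,0,0,0.432,15],
    [3.8,-42.7,0,0,0,0.432,15],
    [3.8,-42.7,0,0,0,0.432,15],
  ],
)

```text
clock: 6.4
eef_pos: [496.6, 8.9, 86.3]
tcp_rot: [2.645, 1.57, 1.376]
contact_force: [0.3, -1.2, -8.1]
opening: 0.232
```

Run:
```python
from h import *
s=r.sense();p,d=vision.grab_frame("wrist");cv2.imwrite("pics/w5.png",p[:,:,::-1])
A=R.from_euler('xyz',s["tcp_rot"]).as_matrix();print("jaw",np.degrees(np.arctan2(A[1,2],A[0,2])))
print(s["eef_pos"],s["contact_force"],s["wrist_torque"])
```

```text
jaw -72.68007446226113
[496.5764548    8.89776649  86.3054925 ] [ 0.27444268 -1.224986   -8.12636577] [-0.18687164 -0.09730539  0.00530974]
```

View pics/w5.png

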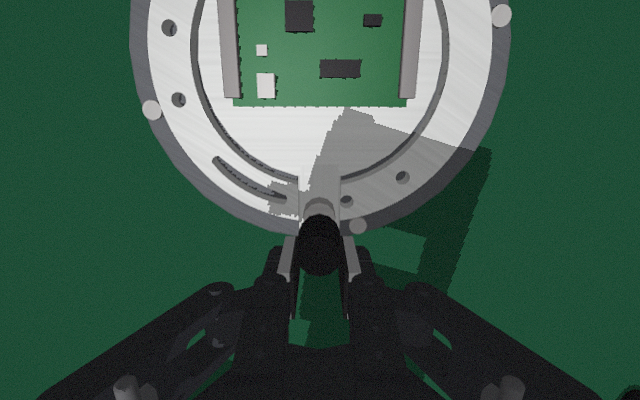

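Run:
```python
from ring import *
s=r.sense();p=cv2.imread("pics/w5.png")[:,:,::-1].copy();C=cam("wrist",s)
x,res,H=fit(p,C,[(169,28),(179,100),(346,201),(402,178)])
print(x[:2],np.degrees(x[2]),"res",res.round(2),H.round(1))
v=s["eef_pos"][:2]-x[:2];print(np.hypot(*v),np.degrees(np.arctan2(v[1],v[0]))%360)
# lug edges / barrel: image
print(proj(C,[[*(x[:2]+100*np.array([np.cos(a),np.sin(a)])),31] for a in [x[2]+np.radians(44)]]))
h=ray(C,H,31);print(h.round(1))
v=h[2,:2]-x[:2];print(np.degrees(np.arctan2(v[1],v[0]))%360)
c=cv2.resize(p[140:280,250:430],None,fx=4,fy=4,interpolation=cv2.INTER_CUBIC);cv2.imwrite("pics/w5c.png",c[:,:,::-1])
```

```text
[592.37587507  38.43130896] 165.1188334274186 res [-0.92  0.16  0.91 -0.15 -1.52 -1.    1.    1.53] [[170.9  28.8]
 [179.7  98.8]
 [345.7 199.4]
 [400.8 176.2]]
100.24494990581053 197.10412370923677
[[346.58031038 200.84686245]]
[[582.5 136.5  31. ]
 [540.9 123.   31. ]
 [505.9  -9.2  31. ]
 [535.  -42.1  31. ]]
208.86857570124627
```

View pics/w5c.png

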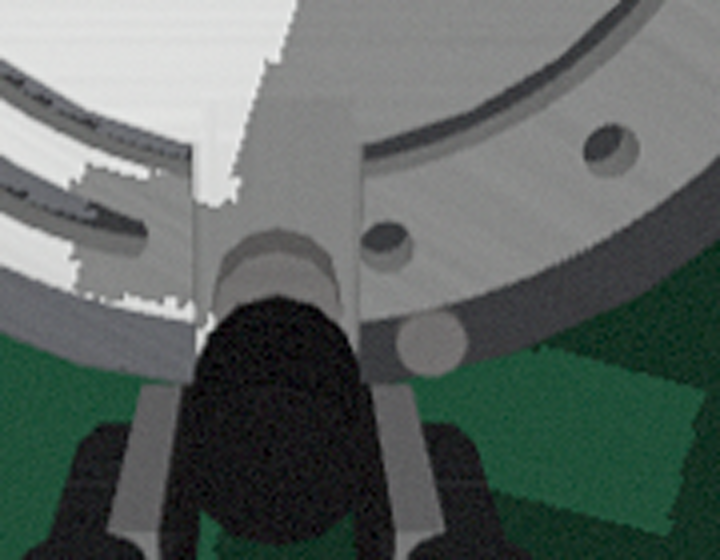

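```bash
python3 -c "
from math import *
v=(-95.8,-29.5)
for t in [.03,.06,.09,.12,.15,.18,.209]:
  print(round(v[0]*cos(t)-v[1]*sin(t)-v[0],1),round(v[0]*sin(t)+v[1]*cos(t)-v[1],1),round(t,3))"
```

```text
0.9 -2.9 0.03
1.9 -5.7 0.06
3.0 -8.5 0.09
4.2 -11.3 0.12
5.5 -14.0 0.15
6.8 -16.7 0.18
8.2 -19.2 0.209
```

Call:
step_arm(
  rows=[
    [0.9,-2.9,0,0,0,0.03,15],
    [1.9,-5.7,0,0,0,0.06,15],
    [3.0,-8.5,0,0,0,0.09,15],
    [4.2,-11.3,0,0,0,0.12,15],
    [5.5,-14.0,0,0,0,0.15,15],
    [6.8,-16.7,0,0,0,0.18,15],
    [6.8,-16.7,-1,0,0,0.18,15],
    [6.8,-16.7,-2,0,0,0.18,15],
  ],
)

```text
clock: 7.45
eef_pos: [503.5, -8.0, 84.3]
tcp_rot: [2.231, 1.57, 1.143]
contact_force: [1.0, 0.5, -7.2]
opening: 0.233
```

Run:
```python
from h import *
s=r.sense();p,d=vision.grab_frame("wrist");cv2.imwrite("pics/w6.png",p[:,:,::-1])
c=cv2.resize(p[140:280,250:430],None,fx=4,fy=4,interpolation=cv2.INTER_CUBIC);cv2.imwrite("pics/w6c.png",c[:,:,::-1])
print(s["eef_pos"],s["contact_force"],s["wrist_torque"])
v=s["eef_pos"][:2]-np.array([592.376,38.431]);print(np.hypot(*v),np.degrees(np.arctan2(v[1],v[0]))%360)
```

```text
[503.50619226  -7.97060464  84.30850044] [ 1.01730103  0.46707588 -7.15316621] [-0.0755188  -0.0600399   0.05561593]
100.25443452029373 207.5704181371995
```

View pics/w6c.png

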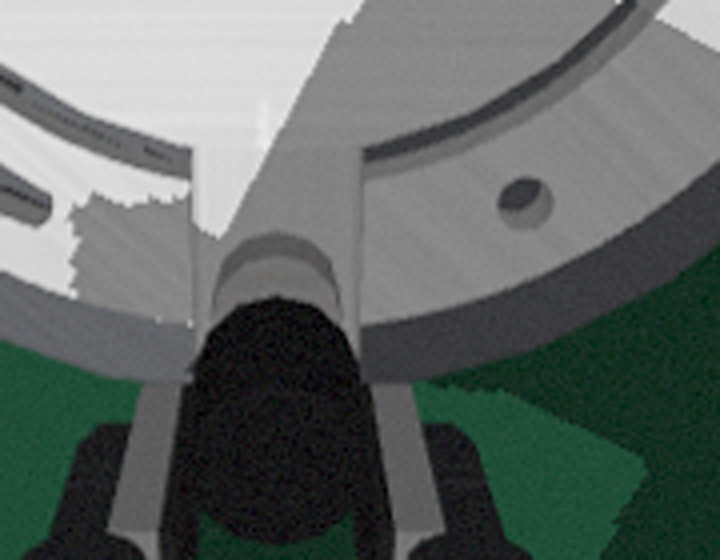

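Run:
```python
from h import *
s=r.sense();C=cam("wrist",s);h=ray(C,[[380.9,190.6]],31)[0];c=np.array([592.376,38.431])
for c in (c,c+[0,1],c+[1,0]):
    a=[np.degrees(np.arctan2(*(q[:2]-c)[::-1]))%360 for q in (h,s["eef_pos"])];print(h,a,"to first hole",a[0]-26-a[1])
```

```text
[534.59604991 -43.40443104  31.        ] [np.float64(234.7759759406488), np.float64(207.52977104287405)] to first hole 1.24620489777476
[534.59604991 -43.40443104  31.        ] [np.float64(235.10318576256054), np.float64(208.034172924553)] to first hole 1.069012838007552
[534.59604991 -43.40443104  31.        ] [np.float64(234.31143973080395), np.float64(207.2679613981173)] to first hole 1.0434783326866466
```

Call:
step_arm(
  rows=[
    [0,0,-0.4,0,0,0,15],
    [0,0,-0.8,0,0,0,15],
    [0,0,-1.2,0,0,0,15],
    [0,0,-1.6,0,0,0,15],
    [0,0,-2,0,0,0,15],
    [0,0,-2,0,0,0,15],
    [0,0,-2,0,0,0,15],
    [0,0,-2,0,0,0,15],
  ],
)

```text
clock: 8.5
eef_pos: [503.5, -7.9, 82.2]
tcp_rot: [2.313, 1.57, 1.225]
contact_force: [0.6, -0.6, -7.4]
opening: 0.238
```

Call:
step_arm(
  rows=[
    [0,0,-0.2,0,0,0,15],
    [0,0,-0.4,0,0,0,15],
    [0,0,-0.6,0,0,0,15],
    [0,0,-0.8,0,0,0,15],
    [0,0,-1,0,0,0,15],
    [0,0,-1.2,0,0,0,15],
    [0,0,-1.2,0,0,0,15],
    [0,0,-1.2,0,0,0,15],
  ],
)

```text
clock: 9.5
eef_pos: [503.6, -7.9, 81.1]
tcp_rot: [2.029, 1.57, 0.941]
contact_force: [-0.1, -0.3, -2.2]
opening: 0.23
```

Call:
step_arm(
  rows=[
    [0,0,0,0,0,0,30],
    [0,0,0,0,0,0,30],
    [0,0,0,0,0,0,30],
    [0,0,0,0,0,0,30],
    [0,0,0,0,0,0,30],
    [0,0,0,0,0,0,30],
    [0,0,0,0,0,0,30],
    [0,0,0,0,0,0,30],
  ],
)

```text
clock: 10.5
eef_pos: [503.6, -7.9, 81.1]
tcp_rot: [2.094, 1.57, 1.006]
contact_force: [-0.2, 0.3, 0.3]
opening: 0.354
```

```bash
cat > look.py <<'E'
import sys
from h import *
n=sys.argv[1]
s=r.sense();p,d=vision.grab_frame("wrist");cv2.imwrite(f"pics/{n}.png",p[:,:,::-1])
c=cv2.resize(p[140:280,250:430],None,fx=4,fy=4,interpolation=cv2.INTER_CUBIC);cv2.imwrite(f"pics/{n}c.png",c[:,:,::-1])
print(s["clock"],s["eef_pos"],s["contact_force"],s["opening"])
P=cloud(cam("wrist",s),d)
z=P[235:262,312:328,2];z=z[(z>80)&(z<125)];print("knob top z",np.median(z),len(z))
E
python3 look.py w7
```

```text
10.5 [503.57727707  -7.94148939  81.12341562] [-0.18126465  0.34435885  0.27464659] 0.35365274500244753
knob top z 105.614501085319 431
```

View pics/w7c.png

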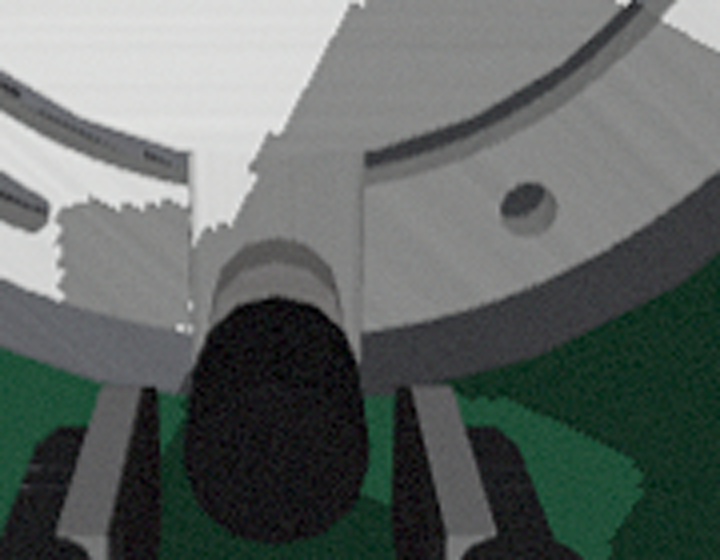

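Call:
step_arm(
  rows=[
    [0.5,-0.9,0,0,0,0,30],
    [0.9,-1.8,0,0,0,0,30],
    [1.2,-2.2,0,0,0,0,30],
    [1.4,-2.6,0,0,0,0,30],
    [1.5,-2.9,0,0,0,0,30],
    [1.7,-3.2,0,0,0,0,30],
    [1.8,-3.5,0,0,0,0,30],
    [1.9,-3.5,0,0,0,0,30],
  ],
)

```text
clock: 11.55
eef_pos: [505.6, -11.5, 81.2]
tcp_rot: [1.75, 1.57, 0.661]
contact_force: [-0.6, 0.9, 0.3]
opening: 0.354
```

```bash
python3 look.py w8
```

```text
11.55 [505.56177014 -11.54794422  81.15594306] [-0.63507771  0.87964176  0.30386971] 0.35381982281055857
knob top z 96.66393664775983 430
```

View pics/w8c.png

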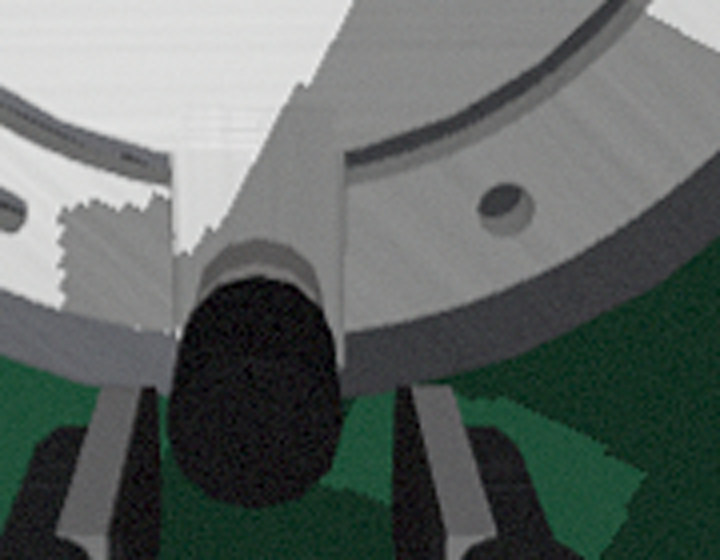

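Call:
step_arm(
  rows=[
    [-0.6,1.1,0,0,0,0,30],
    [-1.2,2.2,0,0,0,0,40],
    [-1.2,2.2,0,0,0,0,60],
    [-1.2,2.2,0,0,0,0,60],
    [-1.2,2.2,10,0,0,0,60],
    [-1.2,2.2,40,0,0,0,60],
    [-1.2,2.2,80,0,0,0,60],
    [-1.2,2.2,120,0,0,0,60],
  ],
)

```text
clock: 12.6
eef_pos: [504.3, -9.4, 203.0]
tcp_rot: [1.58, 1.57, 0.492]
contact_force: [1.2, -0.2, -0.2]
opening: 0.699
```

Run:
```python
from h import *
s=r.sense();p,d=vision.grab_frame("wrist");cv2.imwrite("pics/w9.png",p[:,:,::-1])
Q=cloud(cam("wrist",s),d).reshape(-1,3)
k=Q[(Q[:,2]>90)&(Q[:,2]<115)&(np.hypot(Q[:,0]-506,Q[:,1]+10)<22)]
print(s["clock"],s["eef_pos"],len(k),np.percentile(k[:,2],[50,95]))
(cx,cy),rad=cv2.minEnclosingCircle(k[:,:2].astype(np.float32));v=np.array([cx,cy])-[592.2,39]
print(cx,cy,rad,np.degrees(np.arctan2(v[1],v[0]))%360)
```

```text
12.6 [504.28030009  -9.36944214 203.00974641] 545 [96.56887158 97.79060212]
503.6192932128906 -8.996732711791992 12.18248462677002 208.4506877466875
```

View pics/w9.png

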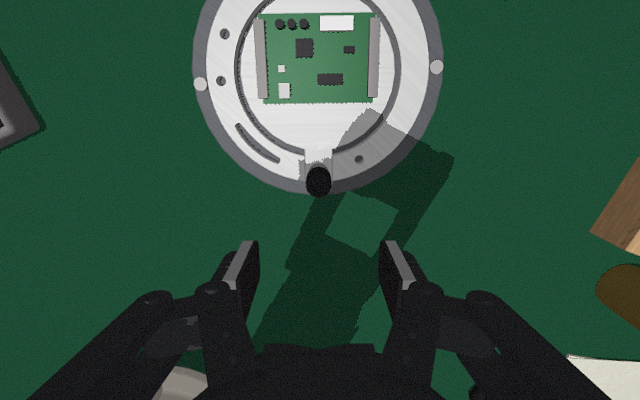

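The knob top is back at its home height (96.6 mm, the same as at the start). The knob stands in the first hole past the slot at about (318,181), with only the second hole visible at (359,159). The gripper is clear, so I'm handing the job in.

```bash
python3 -c "
from rig import order
print(order.sign_off())"
```

```text
the job is handed in; nothing more can be done
None
```

The board is locked in the first hole anticlockwise of the slot, and the job was handed in after about 12.6 s; the sign-off gives no verdict.

**What I did:**
- I gripped the knob, pulled the pin up about 14 mm and swung the turntable about 35° anticlockwise, stopping roughly 2 mm short of the hole.
- I lowered the pin gently onto the ring, opened the jaws a little, and nudged the knob with one finger until the pin snapped in. The measured force was about 1 N at the end of the nudge. It was 7–8 N while the pin was held up against its spring.
- I then backed the finger off, opened the gripper and rose about 120 mm clear.

**Last checks:**
- **Pin height:** the knob top read 96.6 mm, the same as in the slot at the start; it had read 105.6 mm while resting on the ring.
- **Position:** the knob stands at about 208.5° in world angle, against about 209.1° measured for the hole. The whole slot and the second hole are visible in the wrist picture; the first hole is not.
- **Turn angle:** I did not measure the `turn` joint itself, only the knob's position relative to the ring.
- **Calibration:** the top and wrist cameras disagreed by about 3 mm on the stand's centre. I worked from the wrist camera.
- **Other objects:** I never moved near them, but I took no final top picture to confirm they had not moved.

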